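# Clear the board and prop it up three clicks for a running wash

### The arm

A 7-joint arm with a two-finger parallel gripper is mounted at the origin on the work surface. World frame = base frame: x ahead of the robot, y to its left, z up, the work surface at z = 0. Lengths are in m, angles in rad, forces in N, time in s.
With the tool pointing down it reaches from about 0.425 to 0.925 m from the base axis. Payload 6.8 kg.
Tool frame: the origin (TCP) lies between the finger pads, 19 mm behind the fingertips; this is the grasp point; z points along the fingers, y is the line along which they close (so a half turn about z gives the same grasp; the last joint's range is limited). The gripper opens to 85 mm and grips with 20 to 120 N. Pads are 22 mm wide; open, the fingers measure 114 mm over their backs; the gripper's body (76 mm by 85 mm) begins 54 mm behind the grasp point. The pads swing forward as they close: fully open they stand 13 mm farther back than shut.
Start: joints at [-0.108, 0.477, 0.022, 1.555, -0.011, 1.109, -0.083], TCP at [0.675, 0, 0.25] pointing down, gripper open.
Joint ranges: [-2.96, 2.96], [-0.34, 2.1], [-1.41, 1.46], [0.24, 2.44], [-1.37, 4.51], [0.17, 1.92], [-2.96, 2.96]. Speed limits (rad/s): [2.39, 2.39, 3.14, 3.14, 3.14, 3.14, 3.14].

### API

Orientations are given as a rotation vector (axis times angle).
In Python, from bench import r, eyes gives the robot as it stands.
- The arm moves only by the tool step_arm, never from a script. Its argument "rows" is a list of rows, each a list of 6 numbers: the shift along the world's x, y, z in units of 60 cm (1.0 is 60 cm), then the turn, a rotation vector about the world's x, y, z in units of pi rad (1.0 is pi rad). In form: [[x, y, z, rx, ry, rz], ...]. A call has 1 to 5 rows; each row is the pose to reach, as a shift and turn from the pose commanded when the call began, turning the shorter way round; what a row does not reach only later rows make up. A row lasts 1/12 s, in which the tool goes at most 41.7 mm and 7.16 degrees, less where a joint would pass 70% of its speed; a pose out of reach is approached as far as the arm can. A call with a number of a shift or a turn outside -1 to 1 is refused whole. A call with a gripper value outside its range is refused whole. "jaw" is the closure, from 0 (fully open) to 1 (shut), set as the call begins (left out, the last holds). The fingers move at their own pace and stop on an object; "squeeze" is the grip in N (left out, the last holds). Time passes only in rows, so rows that repeat a pose let the fingers close. It gives the time, the measured TCP pose, the force, the opening and the grip force at its end, in the units of the state.
- r.get_obs(): the state, without advancing time (a new reading comes with each control period).
- eyes.grab_frame(name): name is "scene" or "side" or "wrist"; returns the picture (420x560x3 uint8, red, green, blue); there is no depth.
- eyes.camera_info(name): a dict with "mtx" (3x3 intrinsics, pixels), "extrinsics" (4x4, takes a point from camera to world coordinates); the wrist camera has in their place "tool_from_camera" (4x4, takes a point from camera to tool coordinates, whose origin is the TCP and whose axes are the flange's). Camera axes: x right, y down, z forward; pixel columns grow to the right and rows downward; lengths in m; the calibration is good to about 2 mm. A picture is of the moment at which its call begins: read the wrist's pose just before it. camera_info takes no time and is no camera call.
- r.hand_in(): hands the job in; it is judged then, once.
The state is a dict: "clock": time; "joints": joint angles; "qvel": joint speeds; "tau": joint torques, N m; "tcp_pos": TCP position; "orientation": TCP orientation; "contact_force": force on the tool from outside, world axes, zero at the start; "moment": the same for the moment, N m; "grip_width": finger opening in m; "gripper_force": force on a finger pad.
Only numpy, scipy, OpenCV 4.12 (cv2) and the standard library are available. Lean on these libraries where they do the work, as an engineer would, in place of code of your own. Each camera call takes 0.05 s, during which the arm holds its last target. There are 200 camera calls.

### The job

My two empty mixing pots are standing on the flat drawing board: nest them both onto the matching pot on the table beside the easel, so that the three stand there as one stack. Then take the board by the hand rail at its far edge, raise it exactly three clicks of its ratchet, and finish still holding the rail there, because I want a hand on it while the wash runs. Leave everything else on the table where it is.

Things in the scene. Friction and masses are not known exactly. Their poses are not given: they have to be found in the camera images.
- easel: fixed wooden table easel. Origin: on the table under the middle of its board; x from the hinge edge (nearest the robot) to the far edge, z up. Brown hardboard board 400 mm wide (y), 300 mm hinge to far edge, 8 mm thick, hinged at x = -145 mm; flat, its top face is 54 mm above the table. A taped painting in the middle, a 12 mm high ledge along the hinge, two low clips at the far corners.
- board (a joint): slope of the board, rad: 0 flat, grows as the far edge is lifted, at most 0.95. A one-way ratchet: five clicks, on lifting at about 0.335, 0.49, 0.60, 0.70, 0.775; let down after a click it rests in that notch, at 0.34, 0.48, 0.59, 0.68 (the first four), and goes no lower; it cannot be stepped back. Lifting at the rail takes 2 to 7 N, most half way up each tooth, least just before the click.
- grip_rail (a point): centre of the hand rail, 289 mm from the hinge: the 22 mm wide, 8 mm thick strip of board between hand slot and far edge. Grip it across its width, square to the board, one finger through the slot (40 mm wide, 130 mm long along the edge), the other beyond the edge; open space below. Turns with the board: x along it away from the hinge, y along the edge, z square to it.
- board_hinge (a point): middle of the board's hinge edge, half way through its thickness, 4 mm above the hinge axis; axes as grip_rail, it turns with the board.
- prop_foot (a point): middle of the 8 mm steel foot bar of the sprung prop under the board. As the board is lifted the bar is drawn towards the hinge over two sawtooth racks and drops behind each tooth with a click: 16 mm above the table on the racks' floor, 22.5 mm on a peak. Along the easel's x it lies at 68 mm with the board flat, at 51, 36, 21, 6 mm in notches 1 to 4.
- pot_a: white mixing pot, violet stain inside, empty, standing on one side margin of the board. 52 mm high; its top 15 mm is an upright collar 66 mm across, below it a shoulder steps in to 54 mm and the body tapers to a 38 mm foot; walls 2.5 mm, 80 g. Origin: centre of the underside, z up along its axis.
- pot_b: the same kind of white pot, ochre stain inside, standing on the other side margin of the board. Same shape and origin as pot_a. When nested, the shoulder of a pot lands on the rim of the pot below, its origin 16.5 mm above the other's; so 16.5 mm of each upper pot stays showing.
- pot_base: the same kind of white pot, blue stain inside, standing on the table to the left or right of the easel; the other two nest onto it, in either order. Same shape and origin as pot_a.
- water_jar: bystander: greenish glass jar with a paper label, 76 mm across, 112 mm high, on the other side of the easel. Origin: centre of its underside.
- coffee_cup: bystander: paper coffee cup with a black lid, 88 mm across, 126 mm high. Origin: centre of its underside.
- phone: bystander: black phone lying flat, 72 x 148 x 9 mm. Origin: centre of its underside.
- jar_lid: bystander: brass-coloured jar lid, 74 mm across, 14 mm high. Origin: centre of its underside.
- brush_jar: bystander: steel pot of brushes, 76 mm across, about 220 mm high with the brushes. Origin: centre of its underside.
- brush: bystander: a slim blue paint brush, 190 mm long, 9 mm thick, lying on the table. Origin: on the table, near its middle.
Things that resemble listed ones, but are neither listed nor needed, are in the scene too. Leave any pink look-alike of the pot_base alone.

How it is judged:
By the outcome, as a careful person would: the job done as asked, in the order asked, and still so for the second after the job is handed in, while the arm keeps its last pose, push and grip.
It also fails if it takes over 67 s, if anything falls off the work surface, if the arm or the gripper's body presses on something with over 40 N, if the wrist force passes 120 N, or if a joint passes its speed limit or range.

## Working session

There is one attempt and no reset: what is moved stays moved. The work goes in short steps, Python scripts to look and compute and a tool call to move; the robot and the scene stay as the last step left them, time stands still between calls to the robot, and variables do not carry over. Pictures are saved under pics/ and viewed, at most 10 in all, crops included, and the job is handed in when it is done.

Besides the shell and the picture viewer there is one more tool, called as name(argument=value, ...) on one line, values as JSON. step_arm: Moves the arm, as the interface text tells. Shifts and turns lie within -1 to 1; 1 stands for 60 cm of shift or pi rad of turn. Its arguments: {"type":"object","properties":{"rows":{"type":"array"},"jaw":{"type":"number"},"squeeze":{"type":"number"}},"required":["rows"]}

```bash
mkdir -p pics; ls; python3 - <<'E'
from bench import r, eyes
import cv2,numpy as np
o=r.get_obs();print(o)
for n in("scene","side"):
    f=eyes.grab_frame(n);cv2.imwrite(f"pics/{n}0.png",f[:,:,::-1]);np.save(f"pics/{n}0.npy",f)
    print(eyes.camera_info(n))
print(eyes.camera_info("wrist"))
E
```

```text
pics
{'clock': 0.0, 'joints': array([-0.10812237,  0.4778015 ,  0.02232205,  1.55646128, -0.01146701,
        1.10932272, -0.08313947]), 'qvel': array([ 0.00023575,  0.00041302, -0.00034793, -0.00079895, -0.000555  ,
       -0.00036785,  0.0004104 ]), 'tau': array([-5.45967814e-04, -5.96443820e+01,  1.60769675e+00, -2.81194621e+01,
        1.24063640e-02,  9.39900521e-03,  2.20753498e-05]), 'tcp_pos': array([6.74429335e-01, 3.31286363e-06, 2.49020280e-01]), 'orientation': array([-2.22055357, -2.22063092,  0.00224107]), 'contact_force': array([ 0.18145113, -0.49573459, -0.29848382]), 'moment': array([-0.01191443,  0.05819001,  0.03426467]), 'gripper_force': 0.0, 'grip_width': 0.08544099545975146}
{'mtx': array([[450.08710652,   0.        , 279.85725088],
       [  0.        , 450.08710652, 207.40307966],
       [  0.        ,   0.        ,   1.        ]]), 'extrinsics': array([[ 0.50865135,  0.57364834, -0.64202911,  1.41739935],
       [ 0.86096351, -0.3423257 ,  0.3762379 , -0.59032781],
       [-0.00395482, -0.74413755, -0.66801472,  1.02833655],
       [ 0.        ,  0.        ,  
[... 275 characters left out ...]
0.62795872, -0.49672464,  0.59910974, -0.99214823],
       [-0.01818514, -0.76024423, -0.6493828 ,  1.05827856],
       [ 0.        ,  0.        ,  0.        ,  1.        ]])}
{'mtx': array([[373.73051149,   0.        , 280.41049808],
       [  0.        , 373.73051149, 205.06931036],
       [  0.        ,   0.        ,   1.        ]]), 'tool_from_camera': array([[-1.24552007e-04, -9.60523340e-01, -2.78199386e-01,
         6.97761501e-02],
       [ 9.99999855e-01, -2.65254057e-04,  4.68120096e-04,
         2.00997004e-04],
       [-5.23433794e-04, -2.78199287e-01,  9.60523234e-01,
        -1.23859382e-01],
       [ 0.00000000e+00,  0.00000000e+00,  0.00000000e+00,
         1.00000000e+00]])}
```

View pics/scene0.png

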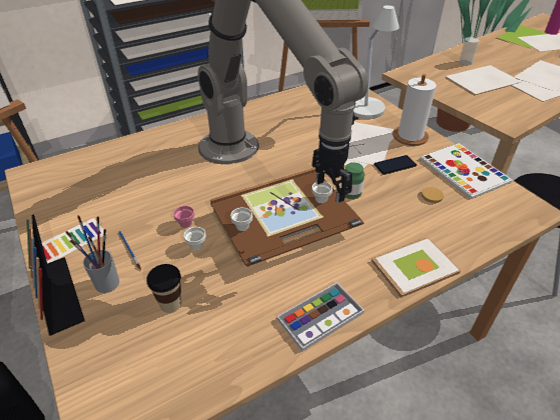

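View pics/side0.png

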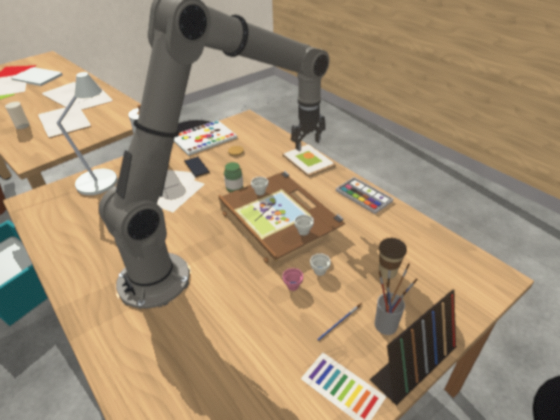

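Scene picture: white pots are on the board at (241,219) and (322,192). On the table there is a white pot at (196,238), which could be pot_base, and a pink look-alike at (184,215). The green jar is at (354,180). I'll check the choice in one close crop.

```bash
python3 - <<'E'
import cv2
a=cv2.imread("pics/scene0.png")[165:270,165:375]
cv2.imwrite("pics/c0.png",cv2.resize(a,None,fx=3.8,fy=3.8,interpolation=cv2.INTER_CUBIC))
E
```

```text
(no output)
```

View pics/c0.png

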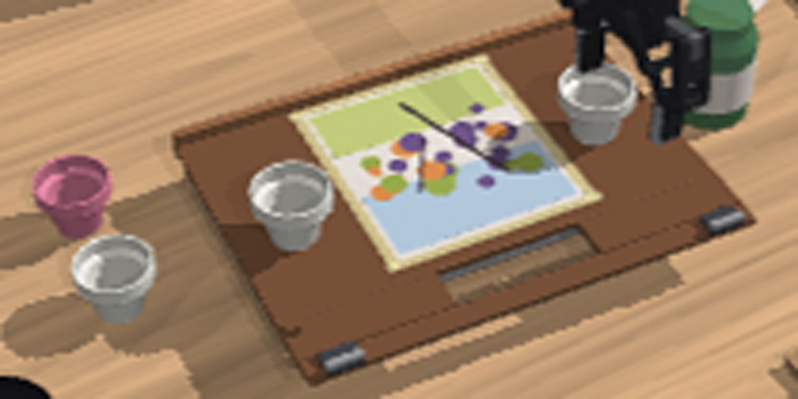

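```bash
cat > h.py <<'E'
from bench import r, eyes
import cv2, numpy as np
from scipy.spatial.transform import Rotation as R
def ray(uv,z,K,T):
    d=T[:3,:3]@np.linalg.solve(K,[uv[0],uv[1],1]); o=T[:3,3]
    return o+d*(z-o[2])/d[2]
def cam(n,o=None):
    i=eyes.camera_info(n)
    if n!="wrist": return i["mtx"],i["extrinsics"]
    M=np.eye(4);M[:3,:3]=R.from_rotvec(o["orientation"]).as_matrix();M[:3,3]=o["tcp_pos"]
    return i["mtx"],M@i["tool_from_camera"]
def snap(n,name,crop=None,f=1):
    o=r.get_obs();im=eyes.grab_frame(n)[:,:,::-1]
    np.savez(f"pics/{name}.npz",K=cam(n,o)[0],T=cam(n,o)[1])
    if crop: im=im[crop[1]:crop[3],crop[0]:crop[2]]
    cv2.imwrite(f"pics/{name}.png",cv2.resize(im,None,fx=f,fy=f,interpolation=cv2.INTER_CUBIC)); return o
E
python3 - <<'E'
from h import *
K,T=cam("scene")
for n,u,v,z in [("L",291,189,.106),("Rr",596.5,90,.106),("base",113,264,.052),("pink",72.5,182,.052),("hingeL",175,133,.066),("farL",311,379,.054),("farR",755,220,.054),("s1",442,275,.054),("s2",575,229,.054),("s3",598,252,.054),("s4",460,300,.054),
 ("clipL",343,352,.056),("clipR",723,216,.056)]:
    p=(u+.5)/3.8-.5+165,(v+.5)/3.8-.5+165
    print(n,ray(p,z,K,T).round(4))
K,T=cam("side")
for n,p,z in [("L",(304,223),.106),("Rr",(260,183),.106),("base",(320,262),.052)]: print(n,ray(p,z,K,T).round(3))
E
```

```text
L [ 0.4983 -0.187   0.106 ]
Rr [0.5206 0.0913 0.106 ]
base [ 0.4504 -0.3263  0.052 ]
pink [ 0.3421 -0.318   0.052 ]
hingeL [ 0.344 -0.223  0.066]
farL [ 0.641  -0.2463  0.054 ]
farR [0.6752 0.1461 0.054 ]
s1 [ 0.5978 -0.1068  0.054 ]
s2 [0.6084 0.0133 0.054 ]
s3 [0.6399 0.0143 0.054 ]
s4 [ 0.6285 -0.1086  0.054 ]
clipL [ 0.6311 -0.2137  0.056 ]
clipR [0.6596 0.125  0.056 ]
L [ 0.486 -0.199  0.106]
Rr [0.508 0.084 0.106]
base [ 0.441 -0.331  0.052]
```

```bash
python3 - <<'E'
from h import *
snap("wrist","w0",None,1.4)
E
```

```text
(no output)
```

View pics/w0.png

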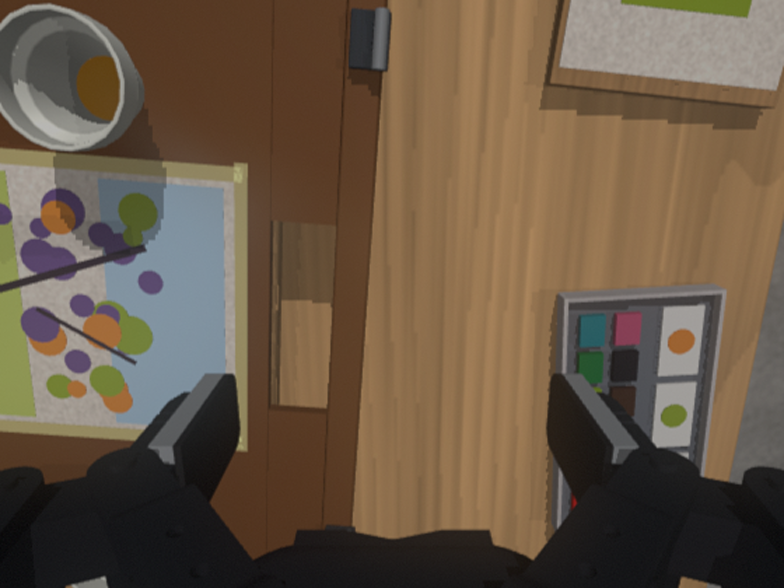

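step_arm(rows=[[-0.16, -0.18, 0.05, 0, 0, 0], [-0.16, -0.18, 0.05, 0, 0, 0], [-0.16, -0.18, 0.05, 0, 0, 0], [-0.16, -0.18, 0.05, 0, 0, 0], [-0.16, -0.18, 0.05, 0, 0, 0]])

```text
clock: 0.57
tcp_pos: [0.5759, -0.1143, 0.2813]
orientation: [2.229, 2.211, -0.003]
contact_force: [-1.0, -0.3, 0.3]
grip_width: 0.0858
gripper_force: 0.0
```

step_arm(rows=[[-0.16, -0.18, 0, 0, 0, 0], [-0.16, -0.18, 0, 0, 0, 0], [-0.16, -0.18, 0, 0, 0, 0], [-0.16, -0.18, 0, 0, 0, 0], [-0.16, -0.18, 0, 0, 0, 0]])

```text
clock: 0.98
tcp_pos: [0.4795, -0.2204, 0.2799]
orientation: [-2.23, -2.213, 0.003]
contact_force: [0.2, 0.2, 0.7]
grip_width: 0.0852
gripper_force: 0.0
```

```bash
python3 - <<'E'
from h import *
o=snap("wrist","w1",None,1.4); print(o["clock"],o["tcp_pos"],o["orientation"],o["joints"])
E
```

```text
0.9833 [ 0.47952699 -0.22037826  0.27994355] [-2.22976509 -2.21292996  0.00324008] [ 0.21182254  0.20390976  0.11586085  1.87703855 -0.02473547  1.06312453
  0.32977488]
```

View pics/w1.png

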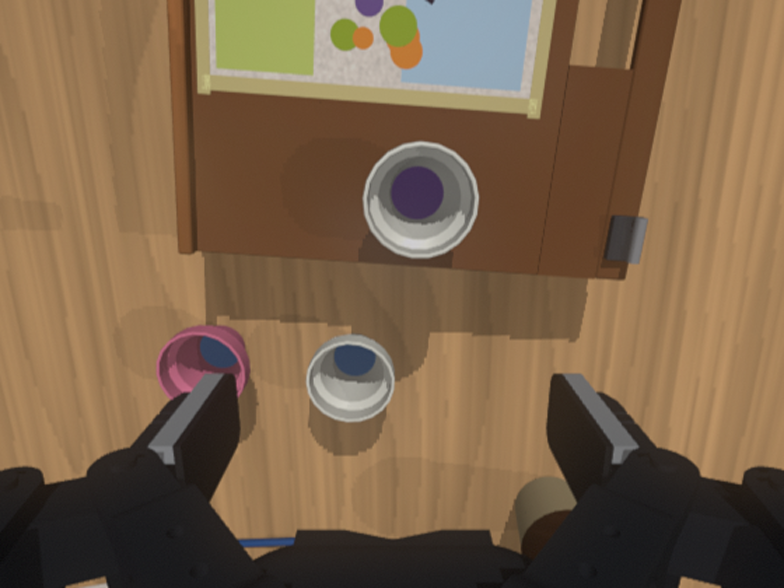

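Wrist views: the right board pot is ochre, with its rim at about (58,78) in w0. The left board pot is violet, rim at (420,199) in w1. The white pot with the blue stain at (350,378) is pot_base, and the pink one at (203,369) stays untouched. The slot spans about (272..336, 221..409) in w0.

```bash
python3 - <<'E'
from h import *
def m(f,u,v,z):
    d=np.load(f"pics/{f}.npz");return ray(((u+.5)/1.4-.5,(v+.5)/1.4-.5),z,d["K"],d["T"]).round(4)
for n,f,u,v,z in [("L",'w1',420.5,199.5,.106),("Lw",'w1',363,199.5,.106),("Le",'w1',478,199.5,.106),("base",'w1',350.5,378.5,.052),("bw",'w1',307,378,.052),("be",'w1',394,378,.052),("pink",'w1',203,369,.052),("cup",'w1',550,515,.0),("Rr",'w0',58,78,.106),
("s1",'w0',272,221,.054),("s2",'w0',336,226,.054),("s3",'w0',327,409,.054),("s4",'w0',271,405,.054),("far1",'w0',380,90,.054),("far2",'w0',353,520,.054),("tape NE",'w0',247,163,.054),("farL w1",'w1',626,279,.054),("hingeL w1",'w1',192,254,.066)]:
    print(n,m(f,u,v,z))
E
```

```text
L [ 0.4955 -0.1856  0.106 ]
Lw [ 0.4631 -0.1853  0.106 ]
Le [ 0.528  -0.1858  0.106 ]
base [ 0.4476 -0.3227  0.052 ]
bw [ 0.4155 -0.322   0.052 ]
be [ 0.4797 -0.3225  0.052 ]
pink [ 0.3396 -0.3142  0.052 ]
cup [ 0.6221 -0.4872  0.    ]
Rr [0.5151 0.0962 0.106 ]
s1 [0.6006 0.0196 0.054 ]
s2 [0.6397 0.0165 0.054 ]
s3 [ 0.6298 -0.1089  0.054 ]
s4 [ 0.5918 -0.1059  0.054 ]
far1 [0.6673 0.0949 0.054 ]
far2 [ 0.6456 -0.1992  0.054 ]
tape NE [0.588  0.0542 0.054 ]
farL w1 [ 0.6409 -0.2475  0.054 ]
hingeL w1 [ 0.347  -0.2249  0.066 ]
```

step_arm(rows=[[0.0267, 0.058, -0.15, 0, 0, 0], [0.0267, 0.058, -0.15, 0, 0, 0], [0.0267, 0.058, -0.2, 0, 0, 0], [0.0267, 0.058, -0.2, 0, 0, 0], [0.0267, 0.058, -0.2, 0, 0, 0]], jaw=0, squeeze=25)

```text
clock: 1.45
tcp_pos: [0.4984, -0.1792, 0.1583]
orientation: [-2.215, -2.221, 0.004]
contact_force: [-0.0, -0.9, 0.5]
grip_width: 0.0853
gripper_force: 0.0
```

step_arm(rows=[[0, 0, 0, 0, 0, 0], [0, 0, 0, 0, 0, 0]])

```text
clock: 1.62
tcp_pos: [0.5008, -0.182, 0.1625]
orientation: [2.22, 2.218, 0.003]
contact_force: [0.5, 0.2, 0.8]
grip_width: 0.0857
gripper_force: 0.0
```

```bash
python3 - <<'E'
from h import *
P=[]
for i in range(6):
    o=r.get_obs();P.append(o["tcp_pos"]);im=eyes.grab_frame("wrist")
print(np.round(P,4),np.mean(P,0).round(4),o["clock"])
cv2.imwrite("pics/w2.png",im[:,:,::-1])
E
```

```text
[[ 0.5008 -0.182   0.1625]
 [ 0.5007 -0.1821  0.1625]
 [ 0.5004 -0.1821  0.1623]
 [ 0.5001 -0.182   0.162 ]
 [ 0.4998 -0.1818  0.1617]
 [ 0.4996 -0.1817  0.1613]] [ 0.5002 -0.182   0.1621] 1.8667
```

View pics/w2.png

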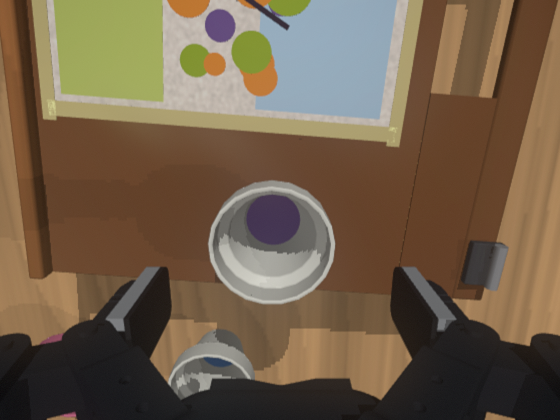

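step_arm(rows=[[-0.0062, -0.0047, -0.05, 0, 0, 0], [-0.0062, -0.0047, -0.095, 0, 0, 0], [-0.0062, -0.0047, -0.095, 0, 0, 0], [-0.0062, -0.0047, -0.095, 0, 0, 0], [-0.0062, -0.0047, -0.095, 0, 0, 0]])

```text
clock: 2.33
tcp_pos: [0.4961, -0.1842, 0.1041]
orientation: [2.221, 2.221, 0.001]
contact_force: [0.5, -0.5, 1.0]
grip_width: 0.0852
gripper_force: 0.0
```

step_arm(rows=[[0, 0, 0, 0, 0, 0], [0, 0, 0, 0, 0, 0], [0, 0, 0, 0, 0, 0], [0, 0, 0, 0, 0, 0], [0, 0, 0, 0, 0, 0]], jaw=1, squeeze=25)

```text
clock: 2.75
tcp_pos: [0.4964, -0.1843, 0.1049]
orientation: [2.22, 2.22, 0.002]
contact_force: [-2.0, 1.4, 7.8]
grip_width: 0.0652
gripper_force: 26.0
```

step_arm(rows=[[0, 0, 0, 0, 0, 0], [0, 0, 0, 0, 0, 0]])

```text
clock: 2.92
tcp_pos: [0.4964, -0.1843, 0.1049]
orientation: [2.22, 2.22, 0.002]
contact_force: [-1.0, 0.5, 7.8]
grip_width: 0.0654
gripper_force: 26.0
```

step_arm(rows=[[0, 0, 0.05, 0, 0, 0], [0, 0, 0.1, 0, 0, 0], [0, 0, 0.12, 0, 0, 0], [-0.02, -0.06, 0.12, 0, 0, 0], [-0.05, -0.12, 0.12, 0, 0, 0]])

```text
clock: 3.33
tcp_pos: [0.4685, -0.2549, 0.1776]
orientation: [2.21, 2.226, 0.006]
contact_force: [0.2, -1.1, -0.8]
grip_width: 0.0654
gripper_force: 29.0
```

step_arm(rows=[[-0.029, -0.06, 0, 0, 0, 0], [-0.029, -0.11, -0.03, 0, 0, 0], [-0.029, -0.11, -0.06, 0, 0, 0], [-0.029, -0.11, -0.06, 0, 0, 0], [-0.029, -0.11, -0.06, 0, 0, 0]])

```text
clock: 3.75
tcp_pos: [0.4476, -0.3213, 0.139]
orientation: [-2.22, -2.22, -0.0]
contact_force: [1.0, 0.4, -0.5]
grip_width: 0.0654
gripper_force: 29.0
```

```bash
python3 - <<'E'
from h import *
for i in range(5): im=eyes.grab_frame("wrist")
o=snap("wrist","w3",None,1.4); print(o["clock"],o["tcp_pos"],o["grip_width"],o["contact_force"])
E
```

```text
4.0 [ 0.44899026 -0.32124038  0.14010928] 0.06483001618177207 [-0.41739452  0.2643133  -0.63407498]
```

View pics/w3.png

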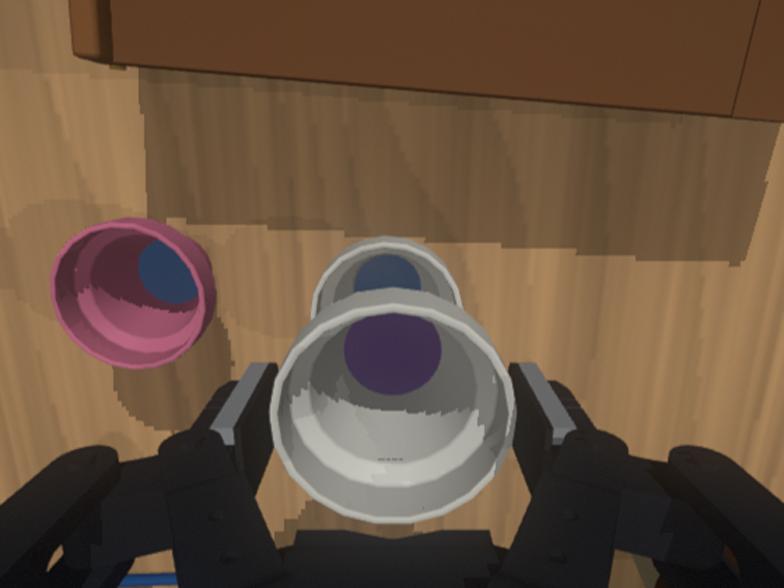

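The violet pot is held, rim centre about (393,410), right above the blue-stained base (rim about (387,311)). That needs a 2 mm correction in x, then I can lower it.

step_arm(rows=[[-0.003, -0.001, -0.03, 0, 0, 0], [-0.003, -0.001, -0.06, 0, 0, 0], [-0.003, -0.001, -0.09, 0, 0, 0], [-0.003, -0.001, -0.105, 0, 0, 0], [-0.003, -0.001, -0.11, 0, 0, 0]])

```text
clock: 4.47
tcp_pos: [0.4457, -0.3218, 0.0719]
orientation: [-2.219, -2.221, 0.001]
contact_force: [-0.2, 0.2, -0.6]
grip_width: 0.0648
gripper_force: 29.0
```

step_arm(rows=[[0, 0, -0.006, 0, 0, 0], [0, 0, -0.011, 0, 0, 0], [0, 0, -0.014, 0, 0, 0], [0, 0, -0.014, 0, 0, 0], [0, 0, -0.014, 0, 0, 0]])

```text
clock: 4.88
tcp_pos: [0.447, -0.3233, 0.0672]
orientation: [2.22, 2.219, 0.001]
contact_force: [-5.4, 2.1, 15.8]
grip_width: 0.0655
gripper_force: 30.4
```

step_arm(rows=[[0, 0, 0.003, 0, 0, 0], [0, 0, 0.003, 0, 0, 0], [0, 0, 0.003, 0, 0, 0], [0, 0, 0.003, 0, 0, 0]], jaw=0)

```text
clock: 5.22
tcp_pos: [0.4463, -0.3227, 0.0666]
orientation: [2.221, 2.221, 0.0]
contact_force: [-1.0, -0.2, -0.1]
grip_width: 0.0853
gripper_force: 0.0
```

step_arm(rows=[[0, 0, 0.03, 0, 0, 0], [0, 0, 0.09, 0, 0, 0], [0, 0, 0.15, 0, 0, 0], [0, 0, 0.2, 0, 0, 0], [0, 0.02, 0.24, 0, 0, 0]])

```text
clock: 5.63
tcp_pos: [0.4462, -0.3131, 0.2131]
orientation: [2.222, 2.216, -0.0]
contact_force: [0.5, 0.5, 1.2]
grip_width: 0.0851
gripper_force: 0.0
```

step_arm(rows=[[0.06, 0.34, 0, 0, 0, 0], [0.06, 0.34, 0, 0, 0, 0], [0.06, 0.34, 0, 0, 0, 0], [0.06, 0.34, 0, 0, 0, 0], [0.06, 0.34, 0, 0, 0, 0]])

```text
clock: 6.05
tcp_pos: [0.482, -0.1045, 0.2106]
orientation: [2.221, 2.221, 0.0]
contact_force: [1.0, -0.2, -0.5]
grip_width: 0.0855
gripper_force: 0.0
```

step_arm(rows=[[0.055, 0.33, 0, 0, 0, 0], [0.055, 0.33, 0, 0, 0, 0], [0.055, 0.33, 0, 0, 0, 0], [0.055, 0.33, 0, 0, 0, 0], [0.055, 0.33, -0.03, 0, 0, 0]])

```text
clock: 6.47
tcp_pos: [0.5173, 0.0954, 0.1951]
orientation: [2.218, 2.222, 0.01]
contact_force: [1.0, 0.3, 0.5]
grip_width: 0.0855
gripper_force: 0.0
```

```bash
python3 - <<'E'
from h import *
for i in range(7): im=eyes.grab_frame("wrist")
o=snap("wrist","w4"); print(o["clock"],o["tcp_pos"],o["orientation"],o["grip_width"])
im=cv2.imread("pics/w4.png");d=np.load("pics/w4.npz")
g=cv2.GaussianBlur(cv2.cvtColor(im,cv2.COLOR_BGR2GRAY),(5,5),1)
c=cv2.HoughCircles(g,cv2.HOUGH_GRADIENT_ALT,1.5,20,param1=200,param2=.7,minRadius=35,maxRadius=75)
print(c)
if c is not None:
    for k in c[0]: print(k, ray(k[:2],.106,d["K"],d["T"]))
E
```

```text
6.8167 [0.51520588 0.08968295 0.19257199] [ 2.22381738e+00  2.21824476e+00 -6.07870058e-04] 0.08488564546099145
[[[277.5      202.5       54.385883]
  [277.5      202.5       46.928387]
  [277.5      202.5       38.223007]]]
[277.5      202.5       54.385883] [0.51384701 0.10002417 0.106     ]
[277.5      202.5       46.928387] [0.51384701 0.10002417 0.106     ]
[277.5      202.5       38.223007] [0.51384701 0.10002417 0.106     ]
```

View pics/w4.png

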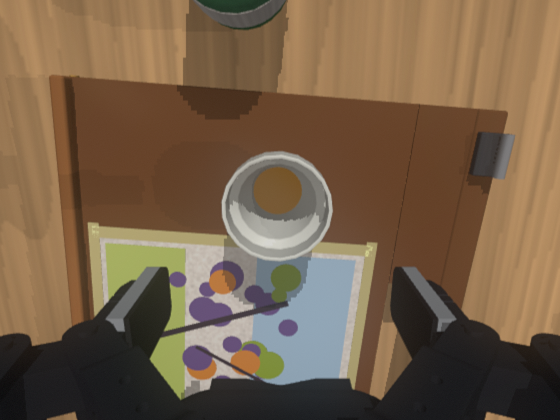

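The ochre pot's rim is at (277,206), giving (0.514, 0.0985). The green jar is well clear at the top of the image. Descending to grip.

step_arm(rows=[[-0.002, 0.012, -0.05, 0, 0, 0], [-0.002, 0.012, -0.1, 0, 0, 0], [-0.002, 0.012, -0.14, 0, 0, 0], [-0.002, 0.012, -0.15, 0, 0, 0], [-0.002, 0.012, -0.15, 0, 0, 0]])

```text
clock: 7.28
tcp_pos: [0.5129, 0.0972, 0.1012]
orientation: [-2.222, -2.219, 0.005]
contact_force: [0.2, -0.4, 0.2]
grip_width: 0.0854
gripper_force: 0.0
```

step_arm(rows=[[0, 0, 0, 0, 0, 0], [0, 0, 0, 0, 0, 0]])

```text
clock: 7.45
tcp_pos: [0.5152, 0.0984, 0.1041]
orientation: [2.221, 2.219, 0.004]
contact_force: [0.0, 0.6, 0.2]
grip_width: 0.0855
gripper_force: 0.0
```

step_arm(rows=[[0, 0, 0, 0, 0, 0], [0, 0, 0, 0, 0, 0], [0, 0, 0, 0, 0, 0], [0, 0, 0, 0, 0, 0], [0, 0, 0, 0, 0, 0]], jaw=1, squeeze=25)

```text
clock: 7.87
tcp_pos: [0.5148, 0.0987, 0.1039]
orientation: [2.221, 2.22, 0.003]
contact_force: [-1.0, -0.2, 6.6]
grip_width: 0.0646
gripper_force: 26.5
```

step_arm(rows=[[0, 0, 0, 0, 0, 0], [0, 0, 0, 0, 0, 0]])

```text
clock: 8.03
tcp_pos: [0.5148, 0.0987, 0.1039]
orientation: [2.221, 2.22, 0.003]
contact_force: [-1.2, -0.3, 6.4]
grip_width: 0.0644
gripper_force: 26.5
```

step_arm(rows=[[0, 0, 0.05, 0, 0, 0], [0, 0, 0.1, 0, 0, 0], [0, 0, 0.14, 0, 0, 0], [0, 0, 0.15, 0, 0, 0], [0, -0.04, 0.15, 0, 0, 0]])

```text
clock: 8.45
tcp_pos: [0.5155, 0.0797, 0.1953]
orientation: [2.213, 2.228, 0.011]
contact_force: [0.9, 0.8, -1.4]
grip_width: 0.0643
gripper_force: 29.9
```

step_arm(rows=[[-0.056, -0.33, 0, 0, 0, 0], [-0.056, -0.33, 0, 0, 0, 0], [-0.056, -0.33, 0, 0, 0, 0], [-0.056, -0.33, 0, 0, 0, 0], [-0.056, -0.33, 0, 0, 0, 0]])

```text
clock: 8.87
tcp_pos: [0.4789, -0.1265, 0.1922]
orientation: [2.223, 2.219, -0.001]
contact_force: [0.9, -0.2, -0.9]
grip_width: 0.0643
gripper_force: 29.8
```

step_arm(rows=[[-0.0558, -0.3333, 0, 0, 0, 0], [-0.0558, -0.3333, 0, 0, 0, 0], [-0.0558, -0.3333, 0, 0, 0, 0], [-0.0558, -0.3333, 0, 0, 0, 0], [-0.0558, -0.3333, -0.05, 0, 0, 0]])

```text
clock: 9.28
tcp_pos: [0.4489, -0.3249, 0.1697]
orientation: [2.218, 2.212, 0.002]
contact_force: [2.4, -0.9, -1.6]
grip_width: 0.0645
gripper_force: 29.9
```

step_arm(rows=[[0, 0, -0.02, 0, 0, 0], [0, 0, -0.02, 0, 0, 0], [0, 0, -0.02, 0, 0, 0], [0, 0, -0.02, 0, 0, 0], [0, 0, -0.02, 0, 0, 0]])

```text
clock: 9.7
tcp_pos: [0.4487, -0.3182, 0.1548]
orientation: [2.218, 2.223, 0.002]
contact_force: [-0.7, -0.2, -0.9]
grip_width: 0.0644
gripper_force: 29.8
```

```bash
python3 - <<'E'
from h import *
o=snap("wrist","w5",None,1.4); print(o["clock"],o["tcp_pos"],o["orientation"],o["grip_width"])
E
```

```text
9.7 [ 0.44874782 -0.31821505  0.1547681 ] [2.21766319e+00 2.22330936e+00 1.74525016e-03] 0.06436704163099864
```

View pics/w5.png

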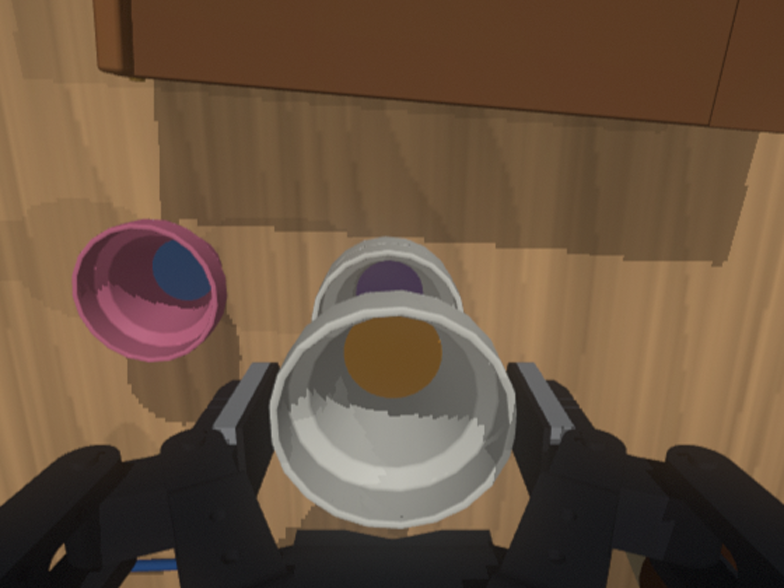

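The ochre pot (rim centre about (393,415)) is held over the stack, whose rim centre is about (388,323). They line up once the arm settles, so I'm lowering it.

step_arm(rows=[[0, 0, -0.02, 0, 0, 0], [0, 0, -0.05, 0, 0, 0], [0, 0, -0.075, 0, 0, 0], [0, 0, -0.09, 0, 0, 0], [0, 0, -0.102, 0, 0, 0]])

```text
clock: 10.17
tcp_pos: [0.4479, -0.3188, 0.0923]
orientation: [2.22, 2.223, 0.0]
contact_force: [-0.4, -0.8, 0.8]
grip_width: 0.0645
gripper_force: 29.9
```

step_arm(rows=[[0, 0, -0.004, 0, 0, 0], [0, 0, -0.009, 0, 0, 0], [0, 0, -0.014, 0, 0, 0], [0, 0, -0.015, 0, 0, 0], [0, 0, -0.015, 0, 0, 0]])

```text
clock: 10.58
tcp_pos: [0.4478, -0.3198, 0.0839]
orientation: [2.221, 2.221, 0.0]
contact_force: [0.1, -0.5, -1.2]
grip_width: 0.0643
gripper_force: 29.9
```

step_arm(rows=[[-0.0015, -0.006, 0.003, 0, 0, 0], [-0.0015, -0.006, 0.003, 0, 0, 0], [-0.0015, -0.006, 0.003, 0, 0, 0], [-0.0015, -0.006, -0.003, 0, 0, 0], [-0.0015, -0.006, -0.005, 0, 0, 0]])

```text
clock: 11.0
tcp_pos: [0.4477, -0.3238, 0.0822]
orientation: [2.22, 2.22, 0.001]
contact_force: [-4.9, 2.8, 27.5]
grip_width: 0.0641
gripper_force: 32.8
```

step_arm(rows=[[0, 0, 0, 0, 0, 0], [0, 0, 0, 0, 0, 0], [0, 0, 0, 0, 0, 0]])

```text
clock: 11.25
tcp_pos: [0.4476, -0.3236, 0.0824]
orientation: [2.22, 2.219, 0.001]
contact_force: [-3.9, 1.9, 16.3]
grip_width: 0.0645
gripper_force: 31.8
```

step_arm(rows=[[0, 0, 0.005, 0, 0, 0], [0, 0, 0.005, 0, 0, 0], [0, 0, 0.005, 0, 0, 0], [0, 0, 0.005, 0, 0, 0]], jaw=0)

```text
clock: 11.58
tcp_pos: [0.4465, -0.3228, 0.0833]
orientation: [-2.221, -2.221, 0.0]
contact_force: [0.6, -0.2, 0.3]
grip_width: 0.0854
gripper_force: 0.0
```

step_arm(rows=[[0, 0, 0.03, 0, 0, 0], [0, 0, 0.09, 0, 0, 0], [0, 0, 0.15, 0, 0, 0], [0, 0, 0.2, 0, 0, 0], [0, 0, 0.2, 0, 0, 0]])

```text
clock: 12.0
tcp_pos: [0.4495, -0.325, 0.2094]
orientation: [2.215, 2.214, 0.004]
contact_force: [-0.1, -1.0, 0.1]
grip_width: 0.0852
gripper_force: 0.0
```

step_arm(rows=[[0.16, 0.22, 0, 0, 0, -0.0248], [0.16, 0.22, 0, 0, 0, -0.0248], [0.16, 0.22, 0, 0, 0, -0.0248], [0.16, 0.22, 0, 0, 0, -0.0248], [0.16, 0.22, 0, 0, 0, -0.0248]], jaw=0.45)

```text
clock: 12.42
tcp_pos: [0.5475, -0.1816, 0.2028]
orientation: [-2.292, -2.146, -0.007]
contact_force: [0.3, 0.4, 1.4]
grip_width: 0.0469
gripper_force: 0.0
```

step_arm(rows=[[0.17, 0.24, 0, 0, 0, 0], [0.17, 0.24, 0, 0, 0, 0], [0.17, 0.24, 0, 0, 0, 0], [0.17, 0.24, 0, 0, 0, 0], [0.17, 0.24, -0.05, 0, 0, 0]])

```text
clock: 12.83
tcp_pos: [0.6516, -0.0383, 0.1779]
orientation: [2.294, 2.14, 0.019]
contact_force: [1.2, 0.1, 1.1]
grip_width: 0.0469
gripper_force: 0.0
```

step_arm(rows=[[0, 0, -0.05, 0, 0, 0], [0, 0, -0.05, 0, 0, 0], [0, 0, -0.05, 0, 0, 0], [0, 0, -0.05, 0, 0, 0], [0, 0, -0.05, 0, 0, 0]])

```text
clock: 13.25
tcp_pos: [0.6455, -0.0483, 0.1455]
orientation: [2.307, 2.13, 0.003]
contact_force: [-0.6, 1.3, -0.3]
grip_width: 0.0472
gripper_force: 0.0
```

```bash
python3 - <<'E'
from h import *
s=eyes.grab_frame("scene")[:,:,::-1]
for i in range(3): eyes.grab_frame("wrist")
o=snap("wrist","w6"); print(o["clock"],o["tcp_pos"],o["orientation"],o["grip_width"],o["joints"].round(2))
w=cv2.imread("pics/w6.png")
s=cv2.resize(s[205:265,150:240],(240*420//160,420)) 
s=cv2.resize(s,(240,160))
out=np.zeros((580,560,3),np.uint8);out[:420]=w;out[420:,:240]=s
cv2.imwrite("pics/w6b.png",out)
E
```

```text
13.45 [ 0.64516891 -0.04751255  0.14496715] [2.30599035 2.13133293 0.00248955] 0.046921809963999604 [-0.05  0.54  0.04  1.72 -0.03  0.88 -0.08]
```

View pics/w6b.png

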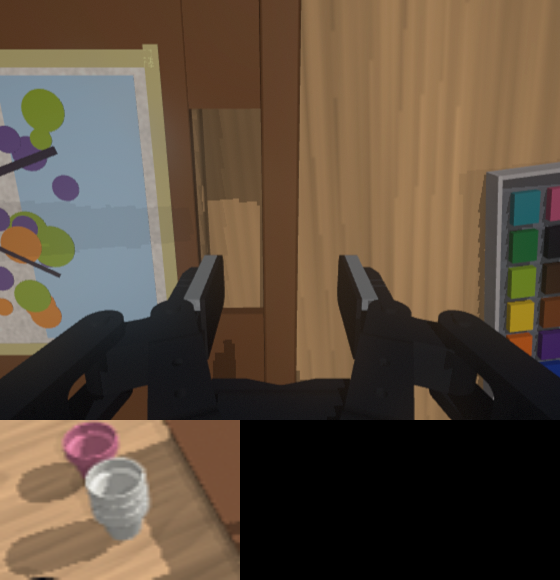

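The stack crop shows three nested rims at the base pot's place. In the wrist view the rail spans columns 262 to 299, centred on the tool and parallel to it. The slot's centre row is about 207, so I shift 6 mm in y and lower.

step_arm(rows=[[0.001, 0.01, -0.03, 0, 0, 0], [0.001, 0.01, -0.08, 0, 0, 0], [0.001, 0.01, -0.12, 0, 0, 0], [0.001, 0.01, -0.15, 0, 0, 0], [0.001, 0.01, -0.156, 0, 0, 0]])

```text
clock: 13.92
tcp_pos: [0.643, -0.0409, 0.0469]
orientation: [-2.304, -2.131, 0.006]
contact_force: [-0.8, 0.8, -0.9]
grip_width: 0.0467
gripper_force: 0.0
```

step_arm(rows=[[0, 0, 0, 0, 0, 0], [0, 0, 0, 0, 0, 0], [0, 0, 0, 0, 0, 0]])

```text
clock: 14.17
tcp_pos: [0.6465, -0.0411, 0.0517]
orientation: [2.305, 2.132, 0.003]
contact_force: [0.0, -0.8, -0.2]
grip_width: 0.0469
gripper_force: 0.0
```

step_arm(rows=[[0, 0, 0, 0, 0, 0], [0, 0, 0, 0, 0, 0], [0, 0, 0, 0, 0, 0], [0, 0, 0, 0, 0, 0], [0, 0, 0, 0, 0, 0]], jaw=1, squeeze=60)

```text
clock: 14.58
tcp_pos: [0.6455, -0.041, 0.0514]
orientation: [2.306, 2.133, 0.001]
contact_force: [-2.2, 0.5, 6.1]
grip_width: 0.0203
gripper_force: 58.9
```

```bash
python3 - <<'E'
from h import *
o=r.get_obs();print(o)
p=o["tcp_pos"];yaw=-.078
ax=np.array([np.cos(yaw),np.sin(yaw),0]);n0=np.array([0,0,1.]);yb=np.cross(n0,ax)
print("axis -y:",-yb)
d=p[2]-.046   # tcp above hinge axis at flat
for th in [.1,.2,.3,.335,.4,.49,.54,.59,.60,.61,.62,.63,.64,.65]:
    R_=R.from_rotvec(-yb*th)
    arm=.289*ax+np.array([0,0,d])
    s=R_.apply(arm)-arm
    print(th,(s/.6).round(4),(-yb*th/np.pi).round(4))
E
```

```text
{'clock': 14.5833, 'joints': array([-0.05480636,  0.66022805,  0.03036555,  1.76380493, -0.02845907,
        0.717015  , -0.08746782]), 'qvel': array([ 7.03219415e-06,  4.94533952e-04,  7.84666357e-04,  9.77517584e-05,
        1.81117509e-04,  1.54022518e-03, -2.65472024e-04]), 'tau': array([ 1.06167183e-03, -5.92606974e+01,  2.21591592e+00, -2.03332579e+01,
        5.74133790e-02, -8.02378356e-01,  8.71321361e-03]), 'tcp_pos': array([ 0.64554822, -0.0409975 ,  0.05141619]), 'orientation': array([2.30603377e+00, 2.13264932e+00, 1.22912090e-03]), 'contact_force': array([-2.21801297,  0.53330999,  6.0727755 ]), 'moment': array([0.04294132, 0.58904765, 0.00745124]), 'gripper_force': 58.892948627471924, 'grip_width': 0.02026667372397156}
axis -y: [-0.07792093 -0.99695954  0.        ]
0.1 [-0.0033  0.0003  0.048 ] [-0.0025 -0.0317  0.    ]
0.2 [-0.0114  0.0009  0.0955] [-0.005  -0.0635  0.    ]
0.3 [-0.0241  0.0019  0.1419] [-0.0074 -0.0952  0.    ]
0.335 [-0.0297  0.0023  0.1579] [-0.0083 -0.1063  0.    ]
0.4 [-0.0414  0.0032  0.1869] [-0.0099 -0.1269  0.    ]
0.49 [-0.0607  0.0047  0.2256] [-0.0122 -0.1555  0.    ]
0.54 [-0.073   0.0057  0.2464] [-0.0134 -0.1714  0.    ]
0.59 [-0.0862  0.0067  0.2665] [-0.0146 -0.1872  0.    ]
0.6 [-0.089   0.007   0.2704] [-0.0149 -0.1904  0.    ]
0.61 [-0.0918  0.0072  0.2743] [-0.0151 -0.1936  0.    ]
0.62 [-0.0946  0.0074  0.2782] [-0.0154 -0.1968  0.    ]
0.63 [-0.0975  0.0076  0.282 ] [-0.0156 -0.1999  0.    ]
0.64 [-0.1004  0.0078  0.2859] [-0.0159 -0.2031  0.    ]
0.65 [-0.1034  0.0081  0.2897] [-0.0161 -0.2063  0.    ]
```

step_arm(rows=[[-0.0008, 0, 0.024, -0.0012, -0.0159, 0], [-0.0033, 0.0003, 0.048, -0.0025, -0.0317, 0], [-0.0066, 0.0005, 0.072, -0.0037, -0.0476, 0], [-0.0114, 0.0009, 0.0955, -0.005, -0.0635, 0], [-0.0114, 0.0009, 0.0955, -0.005, -0.0635, 0]])

```text
clock: 15.0
tcp_pos: [0.6384, -0.0405, 0.1101]
orientation: [2.191, 2.026, 0.209]
contact_force: [2.0, -0.1, -0.5]
grip_width: 0.0209
gripper_force: 60.9
```

step_arm(rows=[[0, 0, 0, 0, 0, 0], [0, 0, 0, 0, 0, 0]])

```text
clock: 15.17
tcp_pos: [0.639, -0.0405, 0.1074]
orientation: [2.193, 2.029, 0.204]
contact_force: [2.5, -0.9, -1.1]
grip_width: 0.0206
gripper_force: 61.0
```

```bash
cat >> h.py <<'E'
def slope():
    o=r.get_obs();Z=R.from_rotvec(o["orientation"]).as_matrix()[:,2]
    p=o["tcp_pos"];h=np.array([.6455-.289*.997,-.041+.289*.078])
    x=(p[:2]-h)@[.997,-.078]
    print(o["clock"],p.round(4),"tool",np.arctan2(Z[:2]@[.997,-.078],-Z[2]).round(4),"pos",(np.arctan2(p[2]-.046,x)-np.arctan2(.0054,.289)).round(4),"rad",np.hypot(x,p[2]-.046).round(4),o["contact_force"].round(1),o["grip_width"].round(4),o["gripper_force"])
E
python3 -c "
from h import *
slope()"
```

```text
Traceback (most recent call last):
  File "h.py", line 21, in slope
    print(o["clock"],p.round(4),"tool",np.arctan2(Z[:2]@[.997,-.078],-Z[2]).round(4),"pos",(np.arctan2(p[2]-.046,x)-np.arctan2(.0054,.289)).round(4),"rad",np.hypot(x,p[2]-.046).round(4),o["contact_force"].round(1),o["grip_width"].round(4),o["gripper_force"])
                                                                                                                                                                                                                      ^^^^^^^^^^^^^^^^^^^^^
AttributeError: 'float' object has no attribute 'round'
```

step_arm(rows=[[-0.0058, 0.0005, 0.0234, -0.0012, -0.0159, 0], [-0.0127, 0.001, 0.0464, -0.0024, -0.0317, 0], [-0.0208, 0.0016, 0.0692, -0.0037, -0.0475, 0], [-0.03, 0.0023, 0.0914, -0.0049, -0.0634, 0], [-0.03, 0.0023, 0.0914, -0.0049, -0.0634, 0]])

```text
clock: 15.58
tcp_pos: [0.6207, -0.039, 0.1635]
orientation: [2.07, 1.915, 0.392]
contact_force: [4.6, -1.4, -0.3]
grip_width: 0.0208
gripper_force: 61.7
```

step_arm(rows=[[0, 0, 0, 0, 0, 0], [0, 0, 0, 0, 0, 0]])

```text
clock: 15.75
tcp_pos: [0.6215, -0.0391, 0.1617]
orientation: [2.072, 1.917, 0.387]
contact_force: [3.5, -0.7, -0.2]
grip_width: 0.0204
gripper_force: 61.7
```

```bash
sed -i 's/o\["grip_width"\].round(4)/o["grip_width"]/' h.py
python3 -c "
from h import *
slope()"
```

```text
15.75 [ 0.6215 -0.0391  0.1617] tool 0.399 pos 0.3932 rad 0.2891 [ 3.5 -0.7 -0.2] 0.02035775577753834 61.65341556072235
```

step_arm(rows=[[-0.0095, 0.0007, 0.02, -0.0012, -0.0145, 0], [-0.0193, 0.0015, 0.0387, -0.0023, -0.0286, 0], [-0.0316, 0.0025, 0.0595, -0.0035, -0.0445, 0], [-0.0448, 0.0035, 0.0796, -0.0047, -0.0603, 0], [-0.0532, 0.0042, 0.0913, -0.0055, -0.0699, 0]])

```text
clock: 16.17
tcp_pos: [0.5959, -0.0371, 0.2083]
orientation: [1.953, 1.806, 0.54]
contact_force: [7.4, 1.4, 1.6]
grip_width: 0.0207
gripper_force: 61.8
```

step_arm(rows=[[-0.0029, 0.0002, 0.0038, -0.0002, -0.0031, 0], [-0.0058, 0.0004, 0.0077, -0.0005, -0.0063, 0], [-0.0058, 0.0004, 0.0077, -0.0005, -0.0063, 0], [-0.0058, 0.0004, 0.0077, -0.0005, -0.0063, 0], [-0.0058, 0.0004, 0.0077, -0.0005, -0.0063, 0]])

```text
clock: 16.58
tcp_pos: [0.5928, -0.0369, 0.2128]
orientation: [1.942, 1.794, 0.557]
contact_force: [4.2, 4.0, 5.1]
grip_width: 0.0206
gripper_force: 62.3
```

```bash
python3 -c "
from h import *
slope()
for i in range(3): snap('side','s6')
slope()"
```

```text
16.5833 [ 0.5928 -0.0369  0.2128] tool 0.6024 pos 0.5963 rad 0.2891 [4.2 4.  5.1] 0.020648720287599696 62.263795137405396
16.7333 [ 0.5927 -0.0369  0.2127] tool 0.6022 pos 0.5961 rad 0.289 [4.3 2.8 5.6] 0.02058903895123898 62.28721261024475
```

step_arm(rows=[[-0.0029, 0.0002, 0.0038, -0.0002, -0.0031, 0], [-0.0058, 0.0004, 0.0077, -0.0005, -0.0063, 0], [-0.0058, 0.0004, 0.0077, -0.0005, -0.0063, 0], [-0.0058, 0.0004, 0.0077, -0.0005, -0.0063, 0], [-0.0058, 0.0004, 0.0077, -0.0005, -0.0063, 0]])

```text
clock: 17.15
tcp_pos: [0.5894, -0.0366, 0.2174]
orientation: [1.929, 1.782, 0.572]
contact_force: [7.3, 3.6, 3.0]
grip_width: 0.0208
gripper_force: 61.9
```

```bash
python3 -c "
from h import *
slope()"
```

```text
17.15 [ 0.5894 -0.0366  0.2174] tool 0.6222 pos 0.616 rad 0.2891 [7.3 3.6 3. ] 0.020757899833815253 61.90697193145752
```

step_arm(rows=[[-0.0029, 0.0002, 0.0038, -0.0002, -0.0031, 0], [-0.0058, 0.0004, 0.0077, -0.0005, -0.0063, 0], [-0.0058, 0.0004, 0.0077, -0.0005, -0.0063, 0], [-0.0058, 0.0004, 0.0077, -0.0005, -0.0063, 0], [-0.0058, 0.0004, 0.0077, -0.0005, -0.0063, 0]])

```text
clock: 17.57
tcp_pos: [0.5859, -0.0364, 0.2221]
orientation: [1.916, 1.77, 0.588]
contact_force: [7.1, 3.8, 3.5]
grip_width: 0.0207
gripper_force: 61.8
```

```bash
python3 - <<'E'
from h import *
slope()
im=eyes.grab_frame("side")[:,:,::-1]; slope()
E
```

```text
17.5667 [ 0.5859 -0.0364  0.2221] tool 0.6419 pos 0.6361 rad 0.2891 [7.1 3.8 3.5] 0.02069669013548002 61.848814487457275
17.6167 [ 0.5859 -0.0364  0.222 ] tool 0.6418 pos 0.636 rad 0.2891 [7.2 4.3 3. ] 0.020756112219008135 61.849050521850586
```

step_arm(rows=[[0.0029, -0.0002, -0.0038, 0.0002, 0.0031, 0], [0.0058, -0.0004, -0.0077, 0.0005, 0.0063, 0], [0.0087, -0.0006, -0.0115, 0.0007, 0.0095, 0], [0.0118, -0.0008, -0.0155, 0.001, 0.0128, 0], [0.0118, -0.0008, -0.0155, 0.001, 0.0128, 0]])

```text
clock: 18.03
tcp_pos: [0.5932, -0.0369, 0.2121]
orientation: [1.944, 1.795, 0.556]
contact_force: [7.4, 3.5, 1.9]
grip_width: 0.0206
gripper_force: 61.8
```

step_arm(rows=[[0, 0, 0, 0, 0, 0], [0, 0, 0, 0, 0, 0]])

```text
clock: 18.2
tcp_pos: [0.593, -0.0369, 0.2124]
orientation: [1.943, 1.795, 0.556]
contact_force: [7.7, 3.4, 1.7]
grip_width: 0.0204
gripper_force: 61.8
```

step_arm(rows=[[0.0015, -0.0001, -0.002, 0.0001, 0.0016, 0], [0.0029, -0.0002, -0.0038, 0.0002, 0.0031, 0], [0.0029, -0.0002, -0.0038, 0.0002, 0.0031, 0], [0.0029, -0.0002, -0.0038, 0.0002, 0.0031, 0]])

```text
clock: 18.53
tcp_pos: [0.5946, -0.037, 0.2101]
orientation: [1.949, 1.801, 0.548]
contact_force: [6.5, 2.9, 3.6]
grip_width: 0.0207
gripper_force: 62.1
```

```bash
python3 - <<'E'
from h import *
slope()
E
```

```text
18.5333 [ 0.5946 -0.037   0.2101] tool 0.5913 pos 0.5852 rad 0.2891 [6.5 2.9 3.6] 0.020682679812242106 62.124733328819275
```

step_arm(rows=[[0.0015, -0.0001, -0.002, 0.0001, 0.0016, 0], [0.0029, -0.0002, -0.0038, 0.0002, 0.0031, 0], [0.0029, -0.0002, -0.0038, 0.0002, 0.0031, 0], [0.0029, -0.0002, -0.0038, 0.0002, 0.0031, 0]])

```text
clock: 18.87
tcp_pos: [0.5958, -0.0371, 0.2082]
orientation: [1.955, 1.807, 0.54]
contact_force: [-2.0, 4.1, 11.6]
grip_width: 0.0209
gripper_force: 63.5
```

```bash
python3 - <<'E'
from h import *
slope()
E
```

```text
18.8667 [ 0.5958 -0.0371  0.2082] tool 0.5818 pos 0.5773 rad 0.2891 [-2.   4.1 11.6] 0.020892614324028783 63.4594988822937
```

step_arm(rows=[[-0.0025, 0.0002, 0.0033, -0.0002, -0.0027, 0], [-0.0025, 0.0002, 0.0033, -0.0002, -0.0027, 0], [-0.0025, 0.0002, 0.0033, -0.0002, -0.0027, 0], [-0.0025, 0.0002, 0.0033, -0.0002, -0.0027, 0]])

```text
clock: 19.2
tcp_pos: [0.5947, -0.0371, 0.21]
orientation: [1.95, 1.802, 0.547]
contact_force: [4.4, 3.4, 4.6]
grip_width: 0.0203
gripper_force: 62.3
```

```bash
python3 - <<'E'
from h import *
slope()
print(r.hand_in())
E
```

```text
19.2 [ 0.5947 -0.0371  0.21  ] tool 0.5902 pos 0.5845 rad 0.2891 [4.4 3.4 4.6] 0.02030793370661795 62.27695047855377
the job is handed in; nothing more can be done
None
```

I nested both pots onto the blue-stained pot and lifted the board by its rail to about 0.64 rad. I then let it back until it met the third notch's stop at about 0.59, and handed the job in at 19.2 s with the rail still gripped. I inferred the three clicks from slope and force readings and did not see them in a picture.

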